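Open the bleed valve by one turn

ROBOT

A 6-joint arm with a two-finger parallel gripper is mounted at the origin on a cart in front of the work surface, level with it; the furniture and walls round the work are solid. World frame = base frame: x ahead of the robot, y to its left, z up, the work surface at z = 0. Lengths are in m, angles in rad, forces in N, time in s.
With the tool pointing down it reaches from about 0.375 to 0.975 m from the base axis. Payload 3.8 kg.
Tool frame: the origin (TCP) lies at the very end of the fingers, on their centre line; the grasp point (between the pads) lies 19 mm behind it; z points along the fingers, y is the line along which they close (so a half turn about z gives the same grasp; the last joint's range is limited). The gripper opens to 85 mm and grips with 20 to 120 N. Pads are 22 mm wide; open, the fingers measure 114 mm over their backs; the gripper's body (76 mm by 85 mm) begins 54 mm behind the grasp point. The pads swing forward as they close: fully open they stand 13 mm farther back than shut.
Start: joints at [-1.356, 0.264, 1.604, -0, 1.274, -0.037], TCP at [0.168, -0.654, 0.231] pointing down, gripper open.
Joint ranges: [-2.63, 2.63], [-0.94, 2.18], [0.31, 2.57], [-1.31, 4.45], [0, 2.66], [-2.55, 2.55]. Speed limits (rad/s): [2.57, 2.57, 3.14, 3.14, 3.14, 3.14].

INTERFACE

Orientations are given as a 3x3 rotation matrix whose columns are the frame's x, y, z axes.
In Python, from rig import sense, snapshot, get_calibration, close_job, spot_in, tip_of gives the robot as it stands.
- The arm moves only by the shell command python3 -m crank 'ROWS' [OPENING]. ROWS is JSON, one flat list of numbers, 4 for each row, row after row: the shift along the world's x, y, z in mm, then the turn about the world's z in rad. In form: [tx, ty, tz, spin, tx, ty, tz, spin, ...]. A call has 1 to 5 rows; each row shifts and turns the commanded pose from where the row before left it; what a row does not reach is not made up. A row lasts 1/8 s, in which the tool goes at most 62.5 mm and 10.7 degrees, less where a joint would pass 70% of its speed; a pose out of reach is approached as far as the arm can. A call with a gripper value outside its range is refused whole. OPENING is the gripper command: -1 is shut, 1 is fully open, values between are in proportion, set as the call begins (- or left out, the last holds). The fingers move at their own pace and stop on an object; the grip force is fixed at half the most. Time passes only in rows, so rows that do not move let the fingers close. It gives the time, the measured TCP pose, the force, the opening and the grip force at its end, in the units of the state.
- sense(): the state, without advancing time (a new reading comes with each control period).
- snapshot(name): name is "scene" or "top"; returns (picture, depth): 420x560x3 uint8, red, green, blue; 420x560 float32, m along the optical axis (not along the pixel's ray), 0 where there is no reading.
- get_calibration(name): a dict with "intrinsics" (3x3 intrinsics, pixels), "k1" (the pictures are not rectified: a ray, as slopes to the right and down, at radius r is drawn at 1 + k1 r^2 times it, then the intrinsics apply), "eye" and "orientation" of the camera in the world. Camera axes: x right, y down, z forward; pixel columns grow to the right and rows downward; lengths in m; the calibration is good to about 2 mm. A picture is of the moment at which its call begins. get_calibration takes no time and is no camera call.
- close_job(): hands the job in; it is judged then, once.
Trained networks look in the newest picture that a camera, given by its name, has taken for a name from the list of things; names that differ only in an ending like _2 or _b are one class to them, and where a whole thing is asked for, a point or a joint stands for the part that bears it (a point fixed in the world has none). Each returns a list of dicts, best first, with "p" (0 to 1); they miss things now and then, are a little off and sometimes report something else, mostly with a low value. They report only what shows in the picture. A call takes as long as a camera call.
- spot_in(camera, thing): "box" ([left, top, right, bottom] in pixels, round what is visible of it).
- tip_of(camera, thing): "xy" ([column, row] in pixels: a listed point, or the origin of a listed thing).
The state is a dict: "clock": time; "joint_pos": joint angles; "joint_vel": joint speeds; "tau": joint torques, N m; "tcp_pos": TCP position; "eef_rot": TCP orientation; "force": force on the tool from outside, world axes, zero at the start; "wrist_torque": the same for the moment, N m; "opening": finger opening in m; "gripper_force": force on a finger pad.
Only numpy, scipy, OpenCV 4.12 (cv2) and the standard library are available. Lean on these libraries where they do the work, as an engineer would, in place of code of your own. Each camera call takes 0.05 s, during which the arm holds its last target. There are 200 camera calls.

TASK

Open the bleed valve by exactly one full turn: with the fingertips, push the black upright handle of its red hand wheel anticlockwise (seen from above) once round, until it stands at the yellow index again, and do not run past it. Only push the handle, gently and without gripping it or spinning the wheel, then move clear. Leave the tray under the spout, the injector, the red cap and the brass adaptor where they are.

Things in the scene. Friction and masses are not known exactly. Their poses are not given: they have to be found in the camera images.
- wheel (a joint): turn of the red hand wheel about its upright axis, rad; 0 at the start (handle at the yellow index), grows anticlockwise seen from above; one full turn is 6.283. Steady friction of about 0.15 N m (about 3 N at the handle); it stays where it is left and has no stop near one turn
- wheel_axis (a point): point on the wheel's upright axis, at the top of the small nut on its hub, 100 mm above the worktop. The valve (blue block on a round flange, standing fixed on the worktop) is under it. The wheel is red, three-spoked, 150 mm over its rim; rim top 94 mm and hub top 96 mm above the worktop
- handle_mid (a point): point on the axis of the black upright handle, 124 mm above the worktop (28 mm below its top). The handle is round, 22 mm in diameter, 57 mm long, from 95 to 152 mm above the worktop, spins freely on its own pin, and stands on one spoke 55 mm from the wheel's axis; it goes round with the wheel
- index (a point): top of the fixed yellow index, just outside the wheel's rim, 93 mm from the wheel's axis and 91 mm above the worktop (its top is about level with the rim, below the handle); seen from the axis, the handle stands in this direction at the start and after each full turn
- handle: the black handle itself; origin at the centre of its lower end, 95 mm above the worktop
- parts_tray: loose steel tray 127x192x24 mm, on the worktop under the valve's spout, leave alone; origin at the centre of its underside
- injector_a: loose diesel injector lying on the worktop, 32x170x56 mm, leave alone; origin at its underside, long axis y
- cap_0: loose small red cap, 19 mm across, 22 mm high, leave alone; origin at the centre of its underside
- adaptor_brass: loose brass threaded adaptor standing on its hexagon, 24x27x35 mm, leave alone; origin at the centre of its underside

How it is judged:
On the way, in this order (a step that is already met when the one before it is completed fails the run):
1. the handle has been pushed through the first quarter of the turn (wheel at 0.8 to 2.4 rad, fingers pushing the handle) (value of joint wheel between 0.8 and 2.4 rad and contact force between the fingers and handle above 0.3 N), for 0.04 s.
2. pushed through half of the turn (2.4 to 4.0 rad, fingers pushing the handle) (value of joint wheel between 2.4 and 4 rad and contact force between the fingers and handle above 0.3 N), for 0.04 s.
3. pushed through three quarters of the turn (4.0 to 5.6 rad, fingers pushing the handle) (value of joint wheel between 4 and 5.6 rad and contact force between the fingers and handle above 0.3 N), for 0.04 s.
At the end, for the whole second after the job is handed in: the wheel stands still at one full turn (6.283 rad, within 0.2 rad), its handle at the yellow index again; tray, injector, cap and adaptor are within 30 mm of where they stood (value of joint wheel between 6.083 and 6.483 rad and velocity of joint wheel between -0.05 and 0.05 rad/s and distance of each of parts_tray, injector_a, cap_0, adaptor_brass from where it was at the start of the episode below 0.03 m); the robot touches nothing.
It fails at once if the wheel was run more than 0.4 rad past one turn (value of joint wheel above 6.683 rad).
It fails at once if the wheel was turned the wrong way by more than 0.4 rad (value of joint wheel below -0.4 rad).
It fails at once if the wheel was spun (faster than 3 rad/s) (velocity of joint wheel above 3 rad/s or velocity of joint wheel below -3 rad/s).
It fails at once if the handle was gripped or shoved hard (over 30 N) (contact force between the fingers and handle above 30 N).
It fails at once if a bystander (tray, injector, cap, adaptor) was moved or lifted by more than 30 mm (distance of any of parts_tray, injector_a, cap_0, adaptor_brass from where it was at the start of the episode above 0.03 m).
It also fails if it takes over 58 s, if anything falls off the work surface, if the arm or the gripper's body presses on something with over 40 N, if the wrist force passes 120 N, or if a joint passes its speed limit or range.

## Working session

There is one attempt and no reset: what is moved stays moved. The work goes in short steps, Python scripts to look and compute and a shell command to move; the robot and the scene stay as the last step left them, time stands still between calls to the robot, and variables do not carry over. Pictures are saved under pics/ and viewed, at most 10 in all, crops included, and the job is handed in when it is done.

```bash
mkdir -p pics; ls; cat > h.py <<'E'
import numpy as np, cv2
from rig import *
def ray(cam,px):
    c=get_calibration(cam);K=np.array(c["intrinsics"]);k=c["k1"]
    d=np.array([(px[0]-K[0,2])/K[0,0],(px[1]-K[1,2])/K[1,1]]);u=d.copy()
    for _ in range(20): u=d/(1+k*(u@u))
    return np.array(c["eye"]),np.array(c["orientation"])@np.array([u[0],u[1],1.])
def atz(cam,px,z):
    e,r=ray(cam,px);return e+r*(z-e[2])/r[2]
def tri(a,b):
    e1,r1=ray("scene",a);e2,r2=ray("top",b)
    s=np.linalg.lstsq(np.c_[r1,-r2],e2-e1,rcond=None)[0]
    p,q=e1+s[0]*r1,e2+s[1]*r2
    return (p+q)/2,np.linalg.norm(p-q)
E
python3 - <<'E'
from h import *
for c in("scene","top"):
    p,d=snapshot(c);cv2.imwrite(f"pics/{c}0.png",p[...,::-1])
    print(c,get_calibration(c)["eye"])
for t,z in(("wheel_axis",.1),("handle_mid",.124),("index",.091),("handle",.095),("parts_tray",0),("injector_a",0),("cap_0",0),("adaptor_brass",0)):
    r={c:tip_of(c,t)[:2] for c in("scene","top")}
    for c in r:
        for k in r[c]: print(t,c,np.round(k["xy"],1),round(k["p"],2),atz(c,k["xy"],z).round(3))
    if r["scene"] and r["top"]:
        print("  tri",*[np.round(x,4) for x in tri(r["scene"][0]["xy"],r["top"][0]["xy"])])
s=sense();print(s["tcp_pos"],s["eef_rot"],s["opening"],s["clock"])
E
```

```text
pics
scene [-0.28935911  0.85732562  0.62595089]
top [ 3.38419612e-01 -5.89528664e-04  1.49568367e+00]
wheel_axis scene [213.4 227.9] 0.81 [0.591 0.138 0.1  ]
wheel_axis top [221. 194.] 0.95 [0.581 0.148 0.1  ]
  tri [0.5796 0.1472 0.1066] 0.0003
handle_mid scene [218.3 232.8] 0.93 [0.522 0.181 0.124]
handle_mid top [211.6 211.2] 0.83 [0.531 0.17  0.124]
handle_mid top [209.7 212.4] 0.26 [0.528 0.175 0.124]
  tri [0.5328 0.1713 0.117 ] 0.0018
index scene [220.4 250.4] 0.92 [0.504 0.194 0.091]
index top [203.5 225.2] 0.85 [0.498 0.196 0.091]
  tri [0.4992 0.1964 0.0931] 0.0031
handle scene [219.4 243.8] 0.65 [0.524 0.179 0.095]
handle top [206.9 214.4] 0.51 [0.527 0.186 0.095]
  tri [0.524  0.1833 0.0971] 0.0067
parts_tray scene [145.4 282. ] 0.82 [0.655 0.305 0.   ]
parts_tray top [174.1 175.1] 0.73 [0.655 0.294 0.   ]
  tri [ 0.659   0.2984 -0.005 ] 0.0076
injector_a scene [338.2 221.7] 0.61 [ 0.509 -0.258  0.   ]
injector_a top [361.1 222.6] 0.84 [ 0.51  -0.241  0.   ]
injector_a top [296.5 272.6] 0.45 [ 0.371 -0.054  0.   ]
  tri [ 0.5047 -0.2431  0.0067] 0.0115
cap_0 scene [284.3 220.7] 0.62 [ 0.634 -0.165  0.   ]
cap_0 top [332.7 183.8] 0.38 [ 0.624 -0.163  0.   ]
  tri [ 0.6255 -0.1601  0.0038] 0.0069
adaptor_brass scene [215.  237.3] 0.72 [0.708 0.039 0.   ]
adaptor_brass scene [339.1 262.3] 0.53 [ 0.364 -0.065  0.   ]
adaptor_brass top [293.6 275.5] 0.39 [ 0.363 -0.046  0.   ]
  tri [0.4503 0.0676 0.1079] 0.2834
[ 0.16817344 -0.6537123   0.23130218] [[ 9.68461687e-01  2.49162520e-01  5.41723572e-06]
 [ 2.49162520e-01 -9.68461686e-01 -2.45564808e-05]
 [-8.72169395e-07  2.51317829e-05 -1.00000000e+00]] 0.0853464533513451 0.9
```

View pics/scene0.png

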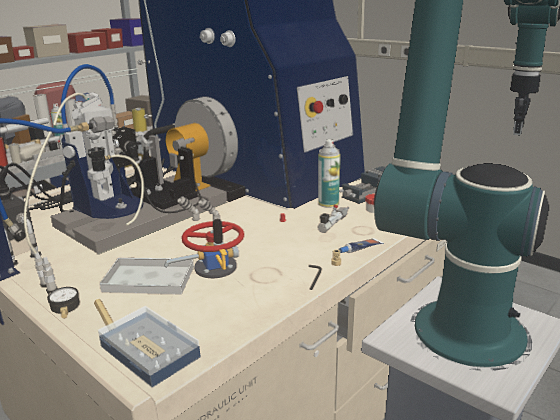

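View pics/top0.png

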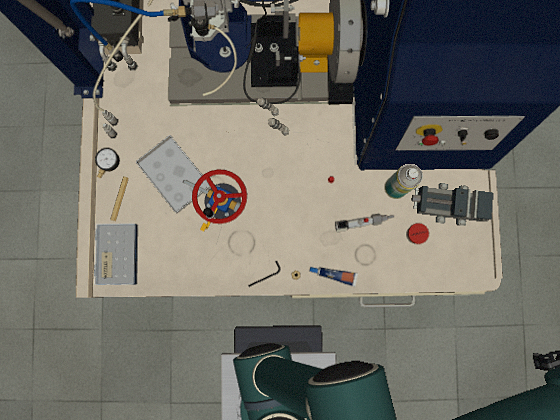

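The two pictures agree with the networks. The wheel hub is at top (219,195), the handle at (210,211) and the index at (205,226). That puts the axis at about (0.580, 0.147), with the handle and index at about 149°. I'll shut the fingers, go above the clockwise side of the handle at about (0.553, 0.212), and turn the tool by about 0.78 rad.

```bash
python3 -m crank '[24,54,0,0.05,24,54,0,0.05,24,54,0,0.05,24,54,0,0.05,24,54,0,0.05]' -1
python3 -m crank '[24,54,0,0.05,24,54,0,0.05,24,54,0,0.05,24,54,0,0.05,24,54,0,0.05]'
python3 -m crank '[24,54,0,0.05,24,54,0,0.05,24,54,0,0.05,24,54,0,0.05,24,54,0,0.05]'
python3 -m crank '[25,56,0,0.03,0,0,0,0,0,0,0,0]'
```

```text
clock: 1.52
tcp_pos: [0.2887, -0.3821, 0.2315]
eef_rot: [[0.876, 0.482, 0.001], [0.482, -0.876, -0.001], [0.0, 0.001, -1.0]]
force: [1.1, -0.1, 0.0]
opening: -0.0
gripper_force: 0.0
clock: 2.15
tcp_pos: [0.4088, -0.112, 0.2319]
eef_rot: [[0.729, 0.684, 0.002], [0.684, -0.729, -0.001], [0.001, 0.002, -1.0]]
force: [0.5, -1.1, 0.3]
opening: -0.0001
gripper_force: 0.0
clock: 2.78
tcp_pos: [0.5288, 0.1583, 0.2317]
eef_rot: [[0.537, 0.844, 0.001], [0.844, -0.537, -0.0], [0.001, 0.001, -1.0]]
force: [1.2, 0.1, 0.9]
opening: 0.0001
gripper_force: 0.0
clock: 3.15
tcp_pos: [0.5527, 0.2121, 0.2309]
eef_rot: [[0.513, 0.859, -0.001], [0.859, -0.513, -0.001], [-0.001, -0.0, -1.0]]
force: [-0.8, 0.0, 0.7]
opening: -0.0002
gripper_force: 0.0
```

```bash
python3 -m crank '[0,0,-25,0,0,0,-25,0,0,0,0,0]'
python3 - <<'E'
from h import *
p,d=snapshot("scene");cv2.imwrite("pics/s1.png",cv2.resize(p[150:310,110:330,::-1],None,fx=3.5,fy=3.5,interpolation=cv2.INTER_CUBIC))
for t,z in (("wheel_axis",.1),("handle_mid",.124),("index",.091)):
    for k in tip_of("scene",t)[:1]: print(t,np.round(k["xy"],1),k["p"],atz("scene",k["xy"],z).round(4))
print(sense()["tcp_pos"])
E
```

```text
clock: 3.52
tcp_pos: [0.5509, 0.21, 0.1791]
eef_rot: [[0.515, 0.857, -0.005], [0.857, -0.515, -0.002], [-0.004, -0.003, -1.0]]
force: [0.7, 0.2, -0.8]
opening: -0.0006
gripper_force: 0.0
wheel_axis [210.2 230.5] 0.95 [0.5857 0.1528 0.1   ]
handle_mid [218.6 232.4] 0.81 [0.5234 0.1793 0.124 ]
index [221.2 251.5] 0.77 [0.4985 0.1969 0.091 ]
[0.55404662 0.2119119  0.18304311]
```

View pics/s1.png

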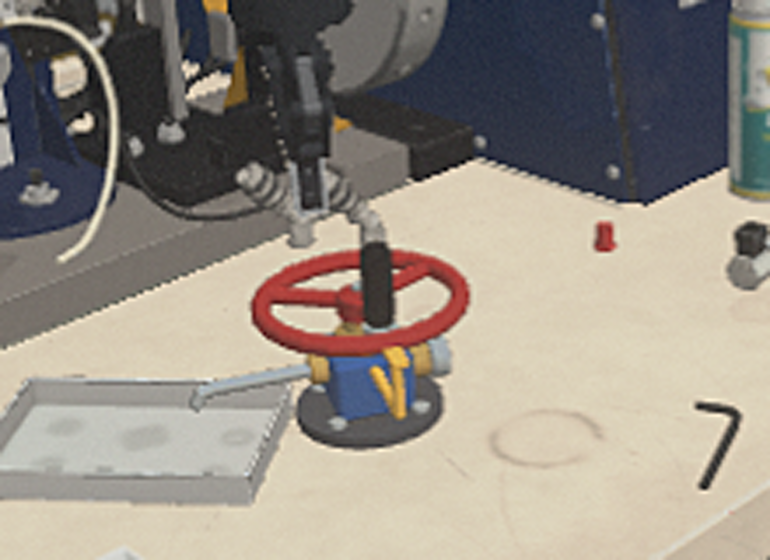

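The fingertips, at crop (310,215), stand clear on the clockwise side of the handle at crop (375,280). Next I'll work out the orbit rows.

```bash
python3 -m crank '[0,0,-20,0,0,0,-20,0,0,0,-18,0,0,0,-5,0,0,0,0,0]'
cat > orbit.py <<'E'
from h import *
from scipy.optimize import brentq
C=np.array([581.,148.5]);TH=np.deg2rad(149);h=np.array([11,14.5]);yaw=np.deg2rad(59)
X=np.array([[np.cos(yaw),np.sin(yaw)],[-np.sin(yaw),np.cos(yaw)]])
def fing(w):
    a=TH+w;t=np.array([-np.sin(a),np.cos(a)])
    f=lambda d:np.linalg.norm(np.maximum(np.abs(X@t*d)-h,0))-11
    d=brentq(f,11.5,60); return C+55*np.array([np.cos(a),np.sin(a)])-d*t
def plan(p,w0,w1,n):
    last=np.array(p);out=[]
    for w in np.linspace(w0,w1,n):
        m=np.round(fing(w)-last).astype(int);last=last+m;out.append((*m,))
    for i in range(0,n,5): print([tuple(int(v) for v in o) for o in out[i:i+5]])
if __name__=="__main__":
    s=sense();p=s["tcp_pos"][:2]*1000;print(p,s["tcp_pos"][2],s["force"])
    print("contact",fing(0)-p); plan(p,0,np.deg2rad(336),43)
E
python3 orbit.py
```

```text
clock: 4.35
tcp_pos: [0.5527, 0.2122, 0.1173]
eef_rot: [[0.513, 0.858, -0.002], [0.858, -0.513, -0.001], [-0.001, -0.001, -1.0]]
force: [1.3, 0.2, 1.0]
opening: -0.0001
gripper_force: 0.0
[552.69334295 212.19342901] 0.11730312832590907 [1.32497239 0.23859601 0.98987256]
contact [ -7.50670684 -16.50865427]
[(-8, -17), (-6, -5), (-5, -5), (-4, -6), (-4, -6)]
[(-3, -6), (-3, -7), (-1, -9), (1, -9), (2, -10)]
[(4, -8), (4, -8), (5, -7), (5, -6), (6, -5)]
[(6, -4), (7, -4), (9, -2), (10, -1), (10, 1)]
[(10, 3), (8, 3), (8, 5), (6, 5), (6, 5)]
[(5, 6), (4, 6), (3, 5), (3, 7), (2, 8)]
[(0, 9), (-1, 9), (-3, 10), (-4, 8), (-5, 7)]
[(-5, 6), (-5, 6), (-6, 5), (-6, 4), (-9, 3)]
[(-9, 1), (-11, 0), (-10, -2)]
```

Now a gentle approach, then the first pushes.

```bash
python3 -m crank '[-3,-6,0,0,-3,-6,0,0,-2,-5,0,0,-6,-5,0,0,-5,-5,0,0]'
python3 -m crank '[-4,-6,0,0,-4,-6,0,0,-3,-6,0,0,-3,-7,0,0,-1,-9,0,0]'
python3 - <<'E'
from h import *
p,d=snapshot("scene");cv2.imwrite("pics/s2.png",cv2.resize(p[150:310,110:330,::-1],None,fx=3.5,fy=3.5,interpolation=cv2.INTER_CUBIC))
for k in tip_of("scene","handle_mid")[:1]:
    q=atz("scene",k["xy"],.124)*1000; print(q,k["p"])
print(sense()["tcp_pos"],sense()["force"])
E
```

```text
clock: 4.97
tcp_pos: [0.5346, 0.1855, 0.1189]
eef_rot: [[0.513, 0.858, 0.002], [0.858, -0.513, 0.001], [0.002, 0.001, -1.0]]
force: [2.3, 3.2, -0.9]
opening: -0.0001
gripper_force: 1.8
clock: 5.6
tcp_pos: [0.5186, 0.1509, 0.1182]
eef_rot: [[0.513, 0.858, -0.001], [0.858, -0.513, -0.0], [-0.0, -0.001, -1.0]]
force: [-0.7, 3.3, 2.0]
opening: 0.0003
gripper_force: 1.7
[531.45938211 124.75166949 124.        ] 0.55
[0.51833167 0.14974782 0.11774719] [-0.53505609  0.83780041 -0.62190245]
```

View pics/s2.png

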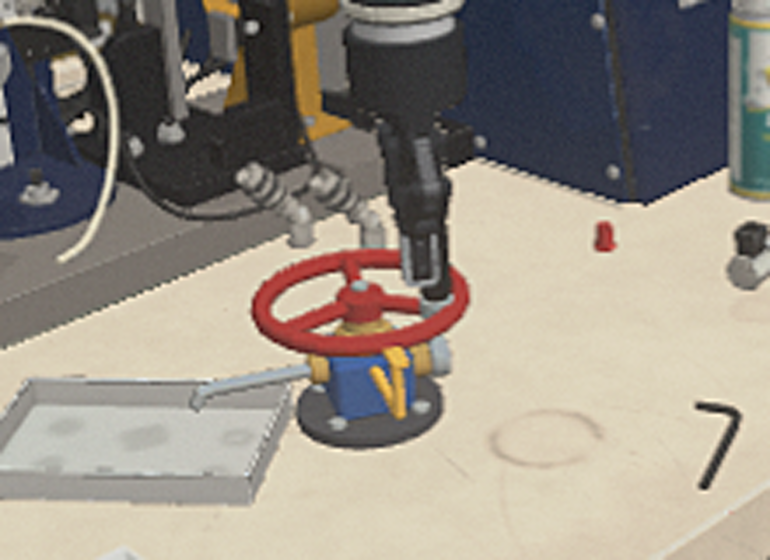

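The handle has gone round to about 205°, as planned. In the crop it sits at (435,285), just ahead of the fingers. I'll carry on.

```bash
python3 -m crank '[1,-9,0,0,2,-10,0,0,4,-8,0,0,4,-8,0,0,5,-7,0,0]'
python3 -m crank '[5,-6,0,0,6,-5,0,0,6,-4,0,0,7,-4,0,0,9,-2,0,0]'
python3 -m crank '[10,-1,0,0,10,1,0,0,10,3,0,0]'
python3 - <<'E'
from h import *
p,d=snapshot("top");cv2.imwrite("pics/t3.png",cv2.resize(p[130:270,130:310,::-1],None,fx=4,fy=4,interpolation=cv2.INTER_CUBIC))
p,d=snapshot("scene");cv2.imwrite("pics/s3.png",cv2.resize(p[150:310,110:330,::-1],None,fx=3.5,fy=3.5,interpolation=cv2.INTER_CUBIC))
for k in tip_of("scene","handle_mid")[:1]:
    q=atz("scene",k["xy"],.124)*1000; print(q,k["p"])
print(sense()["tcp_pos"],sense()["force"])
E
```

```text
clock: 6.32
tcp_pos: [0.5349, 0.1085, 0.1177]
eef_rot: [[0.513, 0.858, -0.001], [0.858, -0.513, -0.0], [-0.001, -0.001, -1.0]]
force: [-3.3, 2.5, -0.8]
opening: 0.0
gripper_force: 1.7
clock: 6.95
tcp_pos: [0.5685, 0.0879, 0.1181]
eef_rot: [[0.513, 0.858, -0.0], [0.858, -0.513, -0.0], [-0.0, -0.0, -1.0]]
force: [-3.1, -1.7, -1.8]
opening: 0.0
gripper_force: 1.7
clock: 7.32
tcp_pos: [0.5992, 0.0912, 0.1183]
eef_rot: [[0.513, 0.858, 0.001], [0.858, -0.513, -0.0], [0.0, 0.001, -1.0]]
force: [-2.0, -2.2, -1.8]
opening: -0.0001
gripper_force: 1.8
[606.2639307  115.57226793 124.        ] 0.65
[0.60001763 0.09209821 0.11904926] [-0.64674057  0.23386701 -0.39513901]
```

View pics/s3.png

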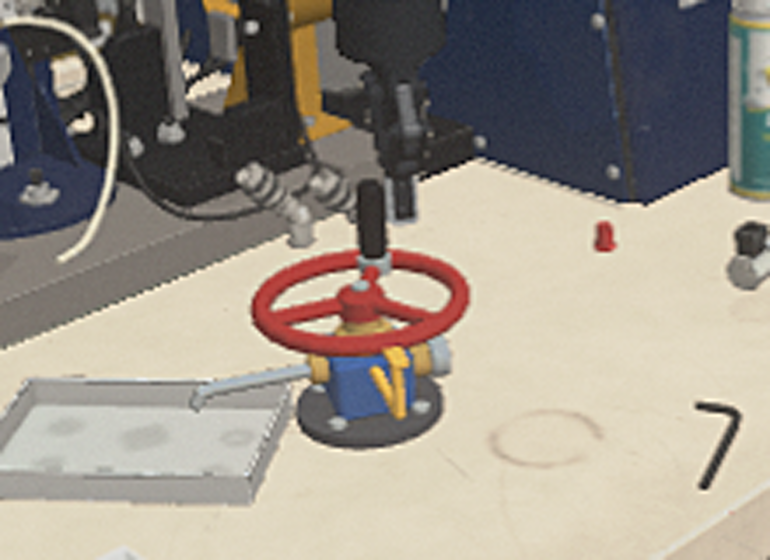

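The handle is at about 308°, crop (372,220), with the fingers still behind it. I'll keep going and stop about 24° short.

```bash
python3 -m crank '[8,3,0,0,8,5,0,0,6,5,0,0,6,5,0,0,5,6,0,0]'
python3 -m crank '[4,6,0,0,3,5,0,0,3,7,0,0,2,8,0,0,0,9,0,0]'
python3 -m crank '[-1,9,0,0,-3,10,0,0,-4,8,0,0,-5,7,0,0,-5,6,0,0]'
python3 -m crank '[-5,6,0,0,-6,5,0,0,-6,4,0,0,-9,3,0,0]'
python3 - <<'E'
from h import *
for c in("scene","top"):
    p,d=snapshot(c)
    if c=="scene": cv2.imwrite("pics/s4.png",cv2.resize(p[150:310,110:330,::-1],None,fx=3.5,fy=3.5,interpolation=cv2.INTER_CUBIC))
    for k in tip_of(c,"handle_mid")[:1]:
        q=atz(c,k["xy"],.124)*1000-[581,148.5,0]; print(c,q,k["p"],np.degrees(np.arctan2(q[1],q[0])))
print(sense()["tcp_pos"],sense()["force"])
E
```

```text
clock: 8.1
tcp_pos: [0.6322, 0.1156, 0.1186]
eef_rot: [[0.513, 0.858, 0.001], [0.858, -0.513, 0.0], [0.001, 0.001, -1.0]]
force: [-1.0, -3.2, 4.1]
opening: 0.0001
gripper_force: 1.6
clock: 8.72
tcp_pos: [0.6437, 0.1509, 0.1183]
eef_rot: [[0.513, 0.858, 0.001], [0.858, -0.513, 0.0], [0.001, 0.001, -1.0]]
force: [2.1, -3.1, 0.8]
opening: -0.0001
gripper_force: 1.7
clock: 9.35
tcp_pos: [0.6247, 0.1909, 0.1183]
eef_rot: [[0.513, 0.858, -0.0], [0.858, -0.513, 0.0], [0.0, -0.0, -1.0]]
force: [2.6, -2.6, -0.2]
opening: -0.0003
gripper_force: 1.7
clock: 9.85
tcp_pos: [0.5989, 0.209, 0.1183]
eef_rot: [[0.513, 0.858, 0.0], [0.858, -0.513, 0.001], [0.001, -0.0, -1.0]]
force: [3.1, 1.2, -1.1]
opening: 0.0003
gripper_force: 1.6
scene [ -5.80110422  55.31456676 124.        ] 0.71 95.9869977416105
top [-13.31259665  53.10088901 124.        ] 0.61 104.07419192180988
[0.59798211 0.20838469 0.11805541] [-0.35899233  0.43022413 -0.80762502]
```

View pics/s4.png

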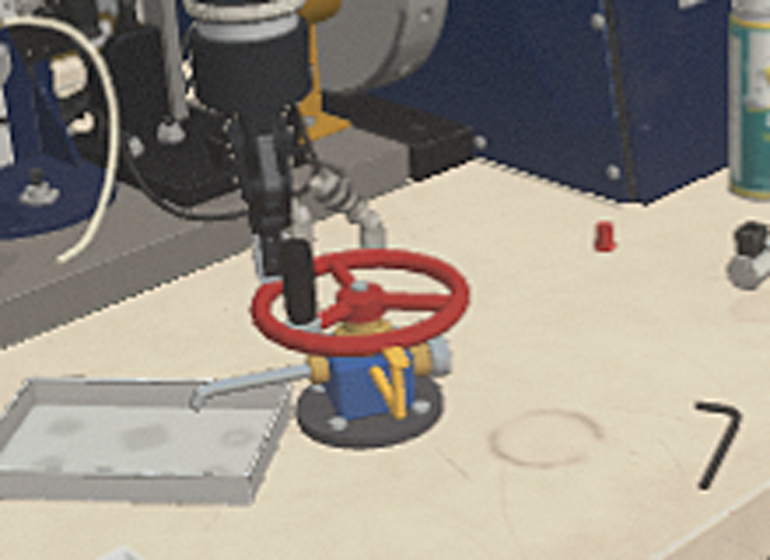

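The handle is at about 100°, 49° short of the index, and sits at crop (300,280). I'll plan the rest.

```bash
python3 -m crank '[-9,1,0,0,-11,0,0,0,-10,-2,0,0,0,0,0,0]'
python3 - <<'E'
from h import *
from orbit import *
for c in("scene","top"):
    p,d=snapshot(c)
    for k in tip_of(c,"handle_mid")[:1]:
        q=atz(c,k["xy"],.124)*1000-[581,148.5,0]; print(c,q,k["p"],np.degrees(np.arctan2(q[1],q[0])))
s=sense();p=s["tcp_pos"][:2]*1000;print(p,s["force"],fing(np.deg2rad(336))-p)
plan(p,np.deg2rad(341),np.deg2rad(356),4)
E
```

```text
clock: 10.55
tcp_pos: [0.5675, 0.2068, 0.1182]
eef_rot: [[0.513, 0.858, -0.002], [0.858, -0.513, -0.001], [-0.002, -0.001, -1.0]]
force: [0.5, 0.0, 0.6]
opening: 0.0002
gripper_force: 0.0
scene [-34.76193501  42.30404147 124.        ] 0.63 129.41051472596484
top [-30.72203998  44.55587582 124.        ] 0.58 124.58692872684115
[568.72423982 207.04934373] [-1.12456297 -0.99419508 -0.20499574] [0.45587418 0.31688538]
[(-5, -1), (-6, -3), (-5, -2), (-4, -3)]
```

```bash
python3 -m crank '[-5,-1,0,0,-6,-3,0,0,-5,-2,0,0,-4,-3,0,0,0,0,0,0]'
python3 - <<'E'
from h import *
from orbit import *
for c in("scene","top"):
    p,d=snapshot(c)
    if c=="scene": cv2.imwrite("pics/s5.png",cv2.resize(p[150:310,110:330,::-1],None,fx=3.5,fy=3.5,interpolation=cv2.INTER_CUBIC))
    for k in tip_of(c,"handle_mid")[:1]:
        q=atz(c,k["xy"],.124)*1000-[581,148.5,0]; print(c,k["xy"],q,k["p"],np.degrees(np.arctan2(q[1],q[0])))
s=sense();p=s["tcp_pos"][:2]*1000;print(p,s["force"],fing(np.deg2rad(356))-p)
plan(p,np.deg2rad(358),np.deg2rad(360),2)
E
```

```text
clock: 11.38
tcp_pos: [0.5484, 0.1978, 0.1183]
eef_rot: [[0.513, 0.858, -0.001], [0.858, -0.513, -0.001], [-0.001, -0.001, -1.0]]
force: [-0.1, 0.4, 0.0]
opening: 0.0005
gripper_force: 0.3
scene [214.5, 233.2] [-53.5599476   39.54740849 124.        ] 0.88 143.55871005613594
top [209.3, 207.3] [-39.44425104  27.40737796 124.        ] 0.62 145.20694555328888
[548.7659013  197.88029448] [ 0.25909326 -0.34043639 -0.45672546] [-0.1697686   0.23176078]
[(-2, -1), (-2, -1)]
```

View pics/s5.png

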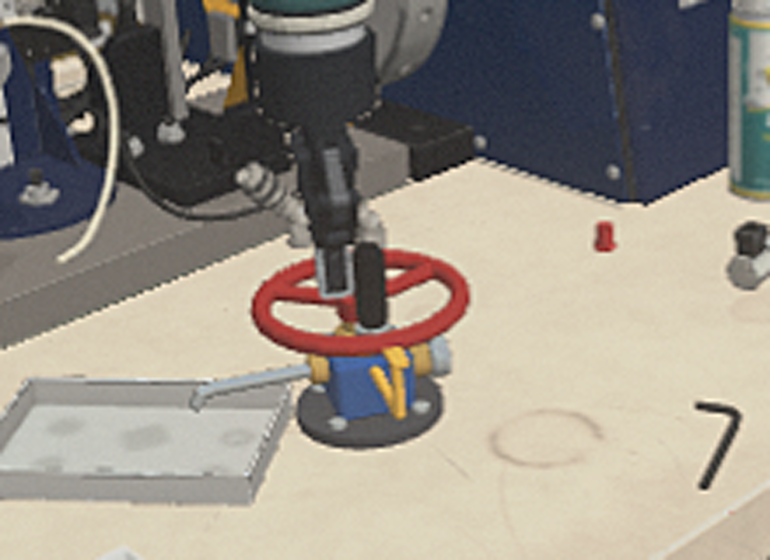

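The handle, at crop x≈369 against 376 at the start, is about 4° short of the index. One last 4 mm nudge, then back off and rise.

```bash
python3 -m crank '[-1,-2,0,0,-1,-2,0,0,0,0,0,0]'
python3 -m crank '[3,5,0,0,6,10,0,0,6,10,0,0,0,0,30,0,0,0,50,0]'
python3 -m crank '[0,0,50,0,10,30,20,0,10,40,0,0,0,0,0,0,0,0,0,0]'
python3 - <<'E'
from h import *
from orbit import *
for c in("scene","top"):
    p,d=snapshot(c)
    if c=="scene": cv2.imwrite("pics/s6.png",cv2.resize(p[150:310,110:330,::-1],None,fx=3.5,fy=3.5,interpolation=cv2.INTER_CUBIC))
    for k in tip_of(c,"handle_mid")[:1]:
        q=atz(c,k["xy"],.124)*1000-[581,148.5,0]; print(c,k["xy"],q,k["p"],np.degrees(np.arctan2(q[1],q[0])))
E
```

```text
clock: 11.95
tcp_pos: [0.5471, 0.1942, 0.1182]
eef_rot: [[0.513, 0.858, -0.0], [0.858, -0.513, 0.0], [0.0, -0.0, -1.0]]
force: [1.2, 1.8, -1.5]
opening: -0.0002
gripper_force: 1.1
clock: 12.58
tcp_pos: [0.5607, 0.2195, 0.1964]
eef_rot: [[0.513, 0.859, -0.005], [0.859, -0.513, -0.002], [-0.005, -0.004, -1.0]]
force: [0.9, 0.4, 0.3]
opening: -0.0001
gripper_force: 0.0
clock: 13.2
tcp_pos: [0.5819, 0.2894, 0.2676]
eef_rot: [[0.512, 0.859, -0.001], [0.859, -0.512, -0.001], [-0.002, -0.0, -1.0]]
force: [-1.3, -0.1, -0.6]
opening: -0.0002
gripper_force: 0.0
scene [218.7, 231.0] [-52.27246887  25.77524816 124.        ] 0.76 153.752363631009
top [211.5, 213.3] [-55.39993011  21.57213133 124.        ] 0.88 158.7246015431794
```

View pics/s6.png

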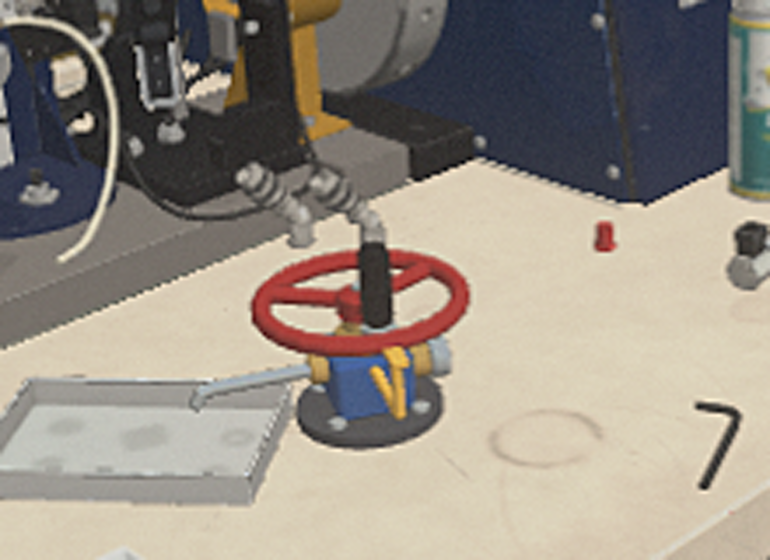

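The handle is at crop (375,283), practically where it started at (376,283), and the arm is clear. Handing in.

```bash
python3 -c "
from rig import *
print(close_job())"
```

```text
the job is handed in; nothing more can be done
None
```

I pushed the handle once round anticlockwise and it stands at the yellow index again, within about 1° by the last picture. The arm is clear, I sent it near none of the loose parts, and the job is handed in; the judge's verdict was not shown.

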